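Gauge the depth of a sample pot and lock the reading

ROBOT

A 6-joint arm with a two-finger parallel gripper is mounted at the origin on the work surface. World frame = base frame: x ahead of the robot, y to its left, z up, the work surface at z = 0. Lengths are in mm, angles in rad, forces in N, time in s.
With the tool pointing down it reaches from about 375 to 975 mm from the base axis. Payload 3.8 kg.
Tool frame: the origin (TCP) lies at the very end of the fingers, on their centre line; the grasp point (between the pads) lies 19 mm behind it; z points along the fingers, y is the direction in which the jaws open and shut (so a half turn about z gives the same grasp; the last joint's range is limited). The gripper opens to 88 mm and grips with 3 to 60 N. Pads are 18 mm wide; open, the fingers measure 123 mm over their backs; the gripper's body (75 mm by 187 mm) begins 45 mm behind the grasp point.
Start: joints at [1.203, 0.264, 1.604, -0, 1.274, -0.037], TCP at [219.237, 638.399, 238.706] pointing down, gripper open.
Joint ranges: [-2.63, 2.63], [-0.94, 2.18], [0.31, 2.57], [-1.31, 4.45], [0, 2.66], [-2.55, 2.55]. Speed limits (rad/s): [2.57, 2.57, 3.14, 3.14, 3.14, 3.14].

INTERFACE

Orientations are given as a unit quaternion [x, y, z, w].
In Python, from cell import bot gives the robot as it stands.
- The arm moves only by the tool jog_arm, never from a script. Its arguments are lists of equal length, an entry for each row: "jaw": the opening, from -1 (shut) to 1 (fully open); "linear": the shift along the tool's x, y, z in cm, a list of three; "angular": the turn, a rotation vector about the tool's x, y, z in degrees, a list of three. In form: {"jaw": [jaw, ...], "linear": [[x, y, z], ...], "angular": [[ax, ay, az], ...]}. A call has 1 to 12 rows; each row shifts and turns the pose as measured when the row begins, along the tool's axes as they then stand; what a row does not reach is not made up. A row lasts 1/12 s, in which the tool goes at most 41.7 mm and 7.16 degrees, less where a joint would pass 70% of its speed; a pose out of reach is approached as far as the arm can. A call is refused whole if a number of a shift passes 4.17 or a number of a turn 7.16, either way. A call with a gripper value outside its range is refused whole. The fingers move at their own pace and stop on an object; "grip_force" is the grip in N (left out, the last holds). Time passes only in rows, so rows that do not move let the fingers close. It gives the time, the measured TCP pose, the force and the opening at its end, in the units of the state.
- bot.read_state(): the state, without advancing time (a new reading comes with each control period).
- bot.read_camera(name): name is "scene" or "top" or "wrist"; returns (picture, depth): 420x560x3 uint8, red, green, blue; 420x560 float32, mm along the optical axis (not along the pixel's ray), 0 where there is no reading.
- bot.calibration(name): a dict with "K" (3x3 intrinsics, pixels), "k1" (the pictures are not rectified: a ray, as slopes to the right and down, at radius r is drawn at 1 + k1 r^2 times it, then the intrinsics apply), "R" (3x3) and "t" (3): a world point X has camera coordinates R X + t. Camera axes: x right, y down, z forward; pixel columns grow to the right and rows downward; lengths in mm; the calibration is good to about 2 mm. A picture is of the moment at which its call begins: read the wrist's pose just before it. calibration takes no time and is no camera call; for the wrist camera it gives the pose at the moment of the call.
- bot.job_done(): hands the job in, once; it reports no verdict.
The state is a dict: "time_s": time; "joint_pos": joint angles; "qd": joint speeds; "tau": joint torques, N m; "eef_pos": TCP position; "ee_rot": TCP orientation; "ft_force": force on the tool from outside, world axes, zero at the start; "wrist_torque": the same for the moment, N m; "grip_width": finger opening in mm.
Only numpy, scipy, OpenCV 4.12 (cv2) and the standard library are available. Lean on these libraries where they do the work, as an engineer would, in place of code of your own. Each camera call takes 0.05 s, during which the arm holds its last target.

TASK

On the designer's desk an orange sample pot stands under a depth gauge. Swing the gauge's yellow-tipped lock lever fully open, take the red knob and gently lower the probe until its rubber foot just rests on the hidden bottom inside the pot, then swing the lever fully back to lock it at that height and let go. Never press hard on the pot's bottom, do not shift the pot, and leave everything else on the desk where it is.

Things in the scene. Friction and masses are not known exactly. Their poses are not given: they have to be found in the camera images.
- stand: Depth gauge bolted down: steel base 230 x 150 x 12 mm (70 mm before the origin to 160 behind), column 36 x 44 mm centred 115 mm behind it, grey head 152 to 180 mm above the desk, 44 mm wide, 52 mm long. Origin: on the desk, below the rod. Axes: x from rod to column (roughly away from the robot), y left, z up. Only rod and lever stand higher than 184 mm.
- rod: Probe: square steel rod 10 x 10 mm sliding vertically in the head, red knob on top. Origin: underside of its 12 mm rubber foot; starts 110 to 130 mm above the desk, can go down to 18 mm. Lever open: slides at a push of 2 to 3 N down (7 to 8 N up) and stays where left; locked: clamped. The foot gives 0.25 mm per N; press the pot with at most 15 N.
- rod_knob (a point): Centre of the red knob (26 mm diameter, 30 mm tall), on the rod's axis, the place to grip it: 202 mm above the rod's origin, 15 mm below the knob's top.
- lock (a joint): Angle of the lock lever (rad), vertical axis. 0 = fully open, 1.571 = fully locked, with stops. Grows clockwise seen from above: in stand axes the lever points to (-x, -y) at 0 and to (-x, +y) at 1.571. Starts locked (1.47 to 1.57). Clamps the rod from about 0.85 on. Stiff (1.5 to 3 N at its pin); stays where it is left.
- lock_pivot (a point): The lever's vertical axis, on the head's top, 22 mm in front of the rod (stand's -x), 181 mm above the desk.
- lock_pin (a point): Yellow upright pin at the lever's end, 14 mm diameter, 85 mm from the lever's axis, from 182 to 222 mm above the desk; this point is on its axis, 208 mm above the desk. The lever arm below it is 12 mm wide, its upper face 188 mm above the desk.
- pot: Loose orange pot, 0.35 kg, on the base plate under the probe, up to 8 mm off its axis: outside diameter 64, inside 56, height 85 mm, rim 97 mm above the desk. Origin: centre of its underside. Its inner bottom is hidden, at an unknown height of 11 to 53 mm above the origin (23 to 65 mm above the desk).
- spare_pot: Bystander: loose white pot, 64 mm diameter, 85 mm tall, beside the stand's left; origin under its centre.
- smartphone: Bystander: black smartphone 150 x 72 x 9 mm lying right of the stand; origin under its centre.
- mouse: Bystander: white mouse 100 x 58 x 30 mm; origin under its centre.
- sticky_pad: Bystander: yellow note block 76 x 76 x 22 mm; origin under its centre.
- pink_pad: Bystander: pink note block 76 x 50 x 14 mm; origin under its centre.
- mug: Bystander: blue mug, 80 mm diameter, 95 mm tall; origin under its centre.
- ruler: Bystander: steel ruler 300 x 30 x 4 mm; origin under its centre.
There are look-alikes about, which are no part of the job. Of the things like the pot, leave any that is purple or turquoise; of the rest the smaller one is meant.

How it is judged:
By the outcome, as a careful person would: the job done as asked, in the order asked, and still so for the second after the job is handed in, with the robot touching nothing.
It also fails if it takes over 72 s, if anything falls off the work surface, if the arm or the gripper's body presses on something with over 40 N, if the wrist force passes 120 N, or if a joint passes its speed limit or range.

## Working session

There is one attempt and no reset: what is moved stays moved. The work goes in short steps, Python scripts to look and compute and a tool call to move; the robot and the scene stay as the last step left them, time stands still between calls to the robot, and variables do not carry over. Pictures are saved under pics/ and viewed, and the job is handed in when it is done.

Besides the shell and the picture viewer there is one more tool, called after "Emit:" as name(argument=value, ...), one argument or row to a line, values as JSON. jog_arm: Moves the arm, as the interface text tells. Its arguments: {"type":"object","properties":{"jaw":{"type":"array","items":{"type":"number"}},"linear":{"type":"array","items":{"type":"array","items":{"type":"number"}}},"angular":{"type":"array","items":{"type":"array","items":{"type":"number"}}},"grip_force":{"type":"number"}},"required":["jaw","linear","angular"]}

```bash
ls; mkdir -p pics; cat > h.py <<'E'
from cell import bot
import numpy as np, cv2
from scipy.spatial.transform import Rotation as Ro
def snap(n,f):
    c=bot.calibration(n); im,d=bot.read_camera(n)
    cv2.imwrite(f'pics/{f}.png',im[:,:,::-1]); np.savez(f'pics/{f}.npz',im=im,d=d,K=c['K'],k1=c['k1'],R=c['R'],t=c['t'])
def load(f): return np.load(f'pics/{f}.npz')
def slope(c,u,v):
    K=c['K']; xd=(u-K[0,2])/K[0,0]; yd=(v-K[1,2])/K[1,1]; x,y=xd,yd
    for _ in range(20):
        s=1+float(c['k1'])*(x*x+y*y); x,y=xd/s,yd/s
    return np.array([x,y,1.])
def ray(c,u,v):
    R=np.array(c['R']); t=np.array(c['t']).ravel()
    return -R.T@t, R.T@slope(c,u,v)
def pt(c,u,v,d=None):
    d=c['d'][int(round(v)),int(round(u))] if d is None else d
    o,r=ray(c,u,v); return o+r*d
def atz(c,u,v,z):
    o,r=ray(c,u,v); return o+r*(z-o[2])/r[2]
def tri(l):
    A=np.zeros((3,3));b=np.zeros(3)
    for c,u,v in l:
        o,r=ray(c,u,v); r=r/np.linalg.norm(r); P=np.eye(3)-np.outer(r,r); A+=P;b+=P@o
    return np.linalg.solve(A,b)
def proj(c,X):
    p=np.array(c['R'])@X+np.array(c['t']).ravel(); x,y=p[:2]/p[2]; s=1+float(c['k1'])*(x*x+y*y); K=c['K']
    return K[0,0]*x*s+K[0,2],K[1,1]*y*s+K[1,2]
def crop(f,u0,v0,u1,v1,k,g):
    im=cv2.imread(f'pics/{f}.png')[v0:v1,u0:u1]; cv2.imwrite(f'pics/{g}.png',cv2.resize(im,None,fx=k,fy=k,interpolation=cv2.INTER_CUBIC))
E
python3 - <<'E'
from h import *
for n in ('scene','top','wrist'): snap(n,n+'0')
s=bot.read_state(); print({k:np.round(v,3) for k,v in s.items()})
E
```

```text
pics
{'time_s': np.float64(0.15), 'joint_pos': array([ 1.203,  0.265,  1.605,  0.   ,  1.274, -0.037]), 'qd': array([-0.002, -0.001, -0.004, -0.002,  0.001,  0.002]), 'tau': array([-0.0000e+00, -5.0285e+01, -3.5747e+01,  7.3000e-02,  2.5000e-02,
       -0.0000e+00]), 'eef_pos': array([219.057, 637.894, 237.708]), 'ee_rot': array([ 0.165,  0.986, -0.001, -0.   ]), 'ft_force': array([ 0.791, -0.162, -0.819]), 'wrist_torque': array([0.055, 0.013, 0.032]), 'grip_width': np.float64(88.185)}
```

View pics/scene0.png

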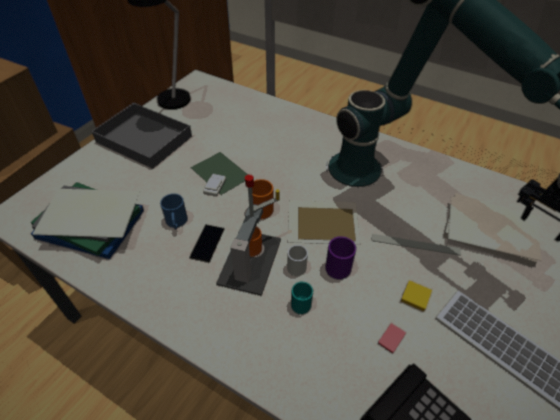

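View pics/top0.png

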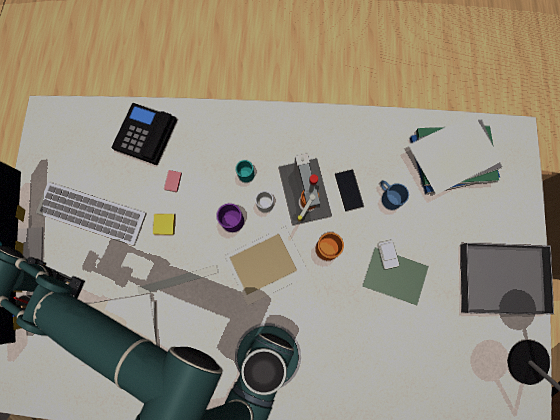

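View pics/wrist0.png

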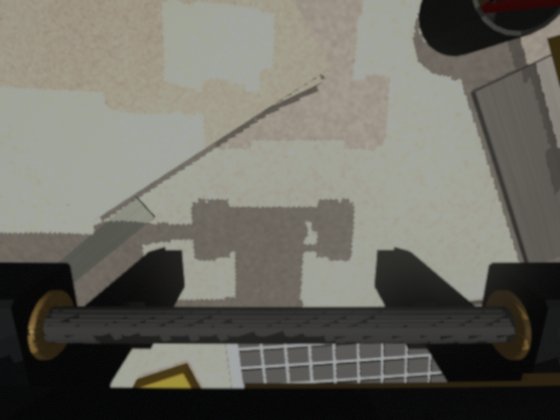

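The scene view shows the gauge around (255,220), with the small orange pot under it at (255,240) and a larger orange pot at (262,197) in front of it. In the top view the gauge is at (305,190), with the red knob at (313,180) and the large orange pot at (330,245). I'll enlarge both.

```bash
python3 - <<'E'
from h import *
crop('top0',265,140,345,220,8,'top0c'); crop('scene0',200,150,310,300,5,'scene0c')
c=load('top0')
for u,v in [(265,370),(304,160),(313,181),(305,200)]: print(u,v,pt(c,u,v).round(1))
c=load('scene0'); print((-np.array(c['R']).T@c['t']).round(), np.array(c['K']).round(1))
E
```

```text
265 370 [  8.7  -3.5 341.5]
304 160 [664.7 -94.8 183.1]
313 181 [ 549.  -117.7  340.5]
305 200 [ 531.3 -103.5  163.7]
[1241.  387. 1130.] [[416.6   0.  283.5]
 [  0.  416.6 207.4]
 [  0.    0.    1. ]]
```

View pics/top0c.png

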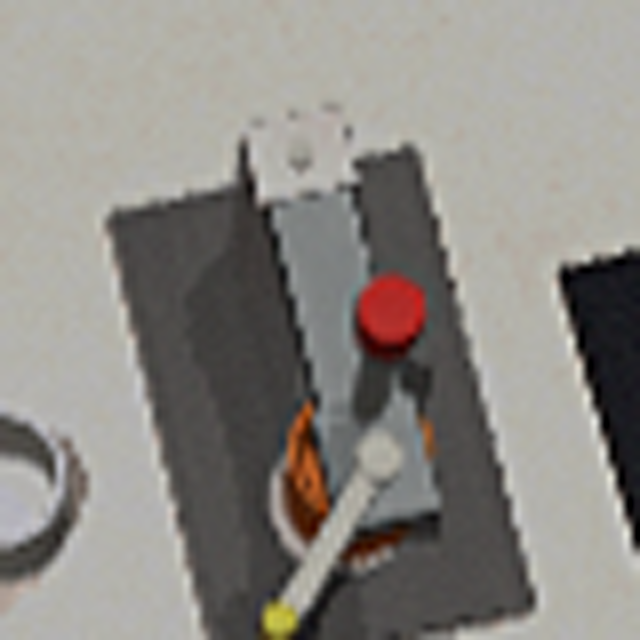

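View pics/scene0c.png

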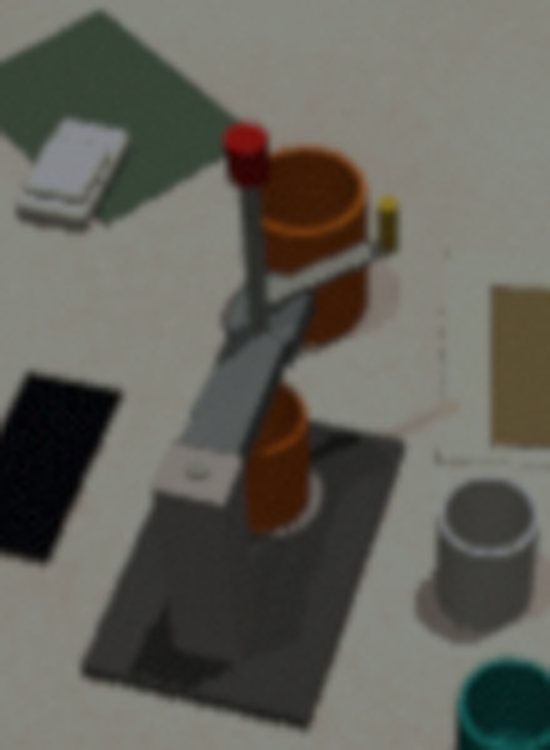

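```bash
python3 - <<'E'
from h import *
T=load('top0');S=load('scene0')
t=lambda x,y:(T,(x+.5)/8-.5+265,(y+.5)/8-.5+140)
s=lambda x,y:(S,(x+.5)/5-.5+200,(y+.5)/5-.5+150)
print('knobtop',tri([t(392,307),s(246,137)]).round(1), 'depth',pt(*t(392,307)).round(1))
print('pintop',tri([t(280,618),s(388,203)]).round(1),'atz222',atz(*t(280,618),222).round(1))
print('pivot atz190',atz(*t(380,455),190).round(1))
A=atz(*t(108,215),12);B=atz(*t(415,148),12);C=atz(*t(533,608),12)
print(A.round(1),B.round(1),C.round(1),np.linalg.norm(A-B),np.linalg.norm(B-C))
x=(B-C);x/=np.linalg.norm(x);y=(A-B);y/=np.linalg.norm(y);print('yaw',np.arctan2(x[1],x[0]),np.arctan2(-y[0],y[1]))
print('origin', ((A+B)/2-160*x).round(1), ((C)+70*x+75*y).round(1))
# scene corners: back right(83,672), back left(307,725), front left(403,443)
a=atz(*s(83,675),12);b=atz(*s(307,727),12);c=atz(*s(403,440),12)
print('scene',a.round(1),b.round(1),c.round(1)); x=(b-c);print('yaw',np.arctan2(x[1],x[0]),np.linalg.norm(x),np.linalg.norm(a-b))
x/=np.linalg.norm(x);print('o',((a+b)/2-160*x).round(1))
E
```

```text
knobtop [ 557.8 -118.4  341.7] depth [ 559.1 -119.2  338.2]
pintop [461.4 -84.9 225.5] atz222 [462.3 -85.6 222. ]
pivot atz190 [ 538.2 -125.2  190. ]
[691.4  -4.3  12. ] [ 731.1 -148.    12. ] [ 511.8 -208.3   12. ] 149.04903044901567 227.4202752499499
yaw 0.26874992306208484 0.2694472179357625
origin [ 557.  -118.6   12. ] [ 559.3 -117.5   12. ]
scene [ 733.3 -142.5   12. ] [692.6  -2.6  12. ] [469.2 -67.5  12. ]
yaw 0.2827905027465074 232.66252306263212 145.6817875451863
o [ 559.3 -117.2   12. ]
```

Emit:
jog_arm(
  jaw=[1,1,1,1,1,1,1,1,1,1,1,1],
  linear=[
    [-2,-2.5,-2.5],
    [-2.3,-3,-2.5],
    [-2.3,-3,-1],
    [-2.3,-3,0],
    [-2.3,-3,0],
    [-2.3,-3,0],
    [-2.3,-3,0],
    [-2.3,-3,0],
    [-2.3,-3,0],
    [-2.3,-3,0],
    [-2.3,-3,0],
    [-2.3,-3,0],
  ],
  angular=[
    [0,0,0],
    [0,0,0],
    [0,0,0],
    [0,0,0],
    [0,0,0],
    [0,0,0],
    [0,0,0],
    [0,0,0],
    [0,0,0],
    [0,0,0],
    [0,0,0],
    [0,0,0],
  ],
)

```text
time_s: 1.15
eef_pos: [363.3, 200.9, 295.1]
ee_rot: [0.158, 0.987, -0.005, -0.001]
ft_force: [-0.2, 0.6, -0.3]
grip_width: 88.0
```

Emit:
jog_arm(
  jaw=[1,1,1,1,1,1,1,1,1,1,1,1],
  linear=[
    [-2.3,-2.9,0],
    [-2.3,-2.9,0],
    [-2.3,-2.9,0],
    [-2.3,-2.9,0],
    [-2.3,-2.9,0],
    [-2.3,-2.9,0],
    [-2,-2.5,0],
    [0,0,0],
    [0,0,0],
    [0,0,0],
    [0,0,0],
    [0,0,0],
  ],
  angular=[
    [0,0,0],
    [0,0,0],
    [0,0,0],
    [0,0,0],
    [0,0,0],
    [0,0,0],
    [0,0,0],
    [0,0,7.1],
    [0,0,7.1],
    [0,0,7.1],
    [0,0,7.1],
    [0,0,7.1],
  ],
)

```text
time_s: 2.15
eef_pos: [451.6, -60.3, 295.0]
ee_rot: [0.457, 0.89, -0.005, 0.001]
ft_force: [0.5, 0.1, 0.4]
grip_width: 88.2
```

Emit:
jog_arm(
  jaw=[1,1,1,1,1,1,1,1,1,1,1,1],
  linear=[
    [0,0,0],
    [0,0,0],
    [0,0,0],
    [0,0,0],
    [0,0,0],
    [0,0,0],
    [0,0,0],
    [0,0,0],
    [0,0,0],
    [0,0,0],
    [0,0,0],
    [0,0,0],
  ],
  angular=[
    [0,0,7.1],
    [0,0,7.1],
    [0,0,7.1],
    [0,0,7.1],
    [0,0,7.1],
    [0,0,7.1],
    [0,0,7.1],
    [0,0,7.1],
    [0,0,7.1],
    [0,0,7.1],
    [0,0,7.1],
    [0,0,7.1],
  ],
)

```text
time_s: 3.15
eef_pos: [448.1, -60.3, 290.8]
ee_rot: [0.94, 0.34, -0.006, 0.003]
ft_force: [0.3, 0.4, -0.4]
grip_width: 88.0
```

```bash
python3 - <<'E'
from h import *
s=bot.read_state(); print({k:np.round(s[k],3) for k in ('time_s','joint_pos','eef_pos','ee_rot','ft_force')})
M=Ro.from_quat(s['ee_rot']).as_matrix(); print('theta',np.arctan2(M[1,1],M[0,1]),M[:,2].round(3))
snap('wrist','w1')
E
```

```text
{'time_s': np.float64(3.15), 'joint_pos': array([-0.181, -0.194,  1.981, -0.011,  1.362,  0.698]), 'eef_pos': array([448.058, -60.287, 290.846]), 'ee_rot': array([ 0.94 ,  0.34 , -0.006,  0.003]), 'ft_force': array([ 0.281,  0.358, -0.386])}
theta -0.8765886832185836 [-0.009 -0.009 -1.   ]
```

View pics/w1.png

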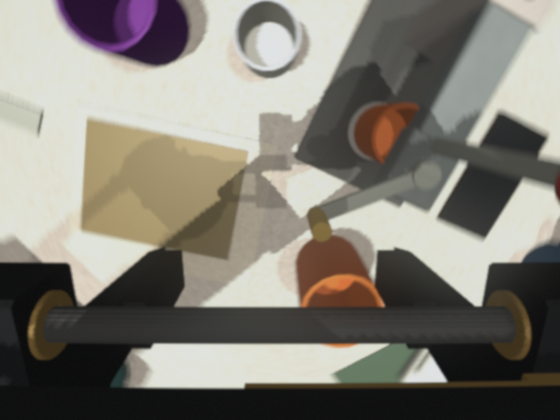

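The wrist view shows the pin top at about (320,231), the lever pivot at (428,177), and the tall orange look-alike pot beneath at about (342,290). Next I'll measure the pin and that pot's height.

```bash
python3 - <<'E'
from h import *
W=load('w1');T=load('top0');S=load('scene0')
s=lambda x,y:(S,(x+.5)/5-.5+200,(y+.5)/5-.5+150)
t=lambda x,y:(T,(x+.5)/8-.5+265,(y+.5)/8-.5+140)
print('pin', tri([(W,320.5,231.5),s(388,203)]),tri([(W,320.5,231.5),t(280,618)]),tri([(W,320.5,231.5),s(388,203),t(280,618)]),'d',pt(W,320,231))
d=T['d']
p=np.array([pt(T,u,v) for u in range(312,350) for v in range(228,264)])
print('bigpot', p[p[:,2]>60][:,2].max(), p[p[:,2]>90].mean(0), p[p[:,2]>90].min(0),p[p[:,2]>90].max(0))
crop('w1',290,100,470,260,4,'w1c')
E
```

```text
pin [460.78024304 -84.08933114 225.13306652] [461.18449115 -84.73588707 224.63227436] [461.10520397 -84.53691794 225.26981737] d [459.98930849 -84.55469781 221.21677428]
bigpot 1565.9930236560108 [ 384.51432856 -192.19335407  159.93577411] [ 208.07399743 -239.84516395   90.07718022] [ 431.02645988  -43.67842414 1565.99302366]
```

View pics/w1c.png

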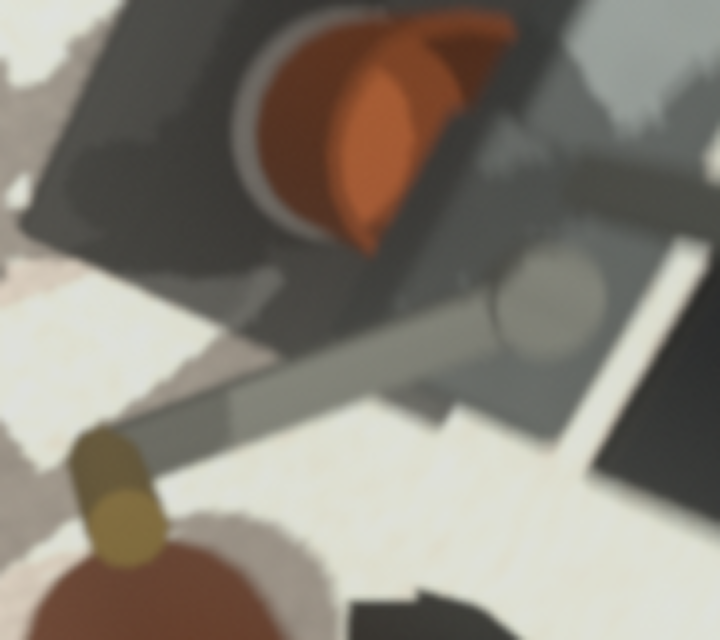

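Emit:
jog_arm(
  jaw=[1,1,1,1,1,1,1,1,1,1,0.2,0.2],
  linear=[
    [0,0,0],
    [0,0,0],
    [0,0,0],
    [0,0,0],
    [0,0,0],
    [0,0,0],
    [0,0,0],
    [0,0,0],
    [0,0,0],
    [0,0,0],
    [0,0,0],
    [0,0,0],
  ],
  angular=[
    [0,0,7],
    [0,0,7],
    [0,0,7],
    [0,0,7],
    [0,0,7],
    [0,0,7],
    [0,0,7],
    [0,0,7],
    [0,0,7],
    [0,0,7],
    [0,0,0],
    [0,0,0],
  ],
)

```text
time_s: 4.2
eef_pos: [445.3, -59.7, 287.7]
ee_rot: [0.963, -0.269, -0.006, 0.006]
ft_force: [-0.6, -0.1, 0.8]
grip_width: 77.4
```

```bash
cat >> h.py <<'E'
def go(x,y,z,th=None):
    s=bot.read_state(); M=Ro.from_quat(s['ee_rot']).as_matrix(); p=np.array(s['eef_pos'])
    T0=np.arctan2(M[1,1],M[0,1])
    print('t',s['time_s'],'pos',p.round(1),'th',round(T0,3),'z',M[:,2].round(3),'F',np.round(s['ft_force'],1),'w',round(float(s['grip_width']),1),'q6',np.round(s['joint_pos'][5],2))
    print('tool shift cm',(M.T@(np.array([x,y,z])-p)/10).round(2))
    if th is not None:
        t=np.array([np.cos(th),np.sin(th),0]); zz=np.array([0,0,-1.]); R=np.c_[np.cross(t,zz),t,zz]
        print('turn deg',Ro.from_matrix(M.T@R).as_rotvec(degrees=True).round(1))
E
python3 -c "
from h import *
go(461,-84.5,240,-2.09)"
```

```text
t 4.2 pos [445.3 -59.7 287.7] th -2.116 z [-0.015 -0.008 -1.   ] F [-0.6 -0.1  0.8] w 77.4 q6 1.94
tool shift cm [2.67 1.23 4.77]
turn deg [ 0.8  0.5 -1.5]
```

Emit:
jog_arm(
  jaw=[-0.1,-0.1,-0.1,-0.1,-0.1,-0.1],
  linear=[
    [1.35,0.6,1.2],
    [1.35,0.6,1.2],
    [0,0,1.2],
    [0,0,1.2],
    [0,0,0],
    [0,0,0],
  ],
  angular=[
    [0.4,0.2,-0.7],
    [0.4,0.3,-0.7],
    [0,0,0],
    [0,0,0],
    [0,0,0],
    [0,0,0],
  ],
)

```text
time_s: 4.7
eef_pos: [462.1, -83.7, 237.8]
ee_rot: [0.969, -0.246, 0.0, -0.0]
ft_force: [0.5, 0.5, -0.3]
grip_width: 40.0
```

```bash
python3 -c "
from h import *
go(461,-84.5,194,-2.09)
snap('wrist','w2');snap('top','t2')
crop('t2',265,140,345,220,8,'t2c')"
```

```text
t 4.7 pos [462.1 -83.7 237.8] th -2.068 z [ 0.     0.001 -1.   ] F [ 0.5  0.5 -0.3] w 40.0 q6 1.83
tool shift cm [-0.06  0.13  4.38]
turn deg [-0.  -0.   1.3]
```

View pics/w2.png

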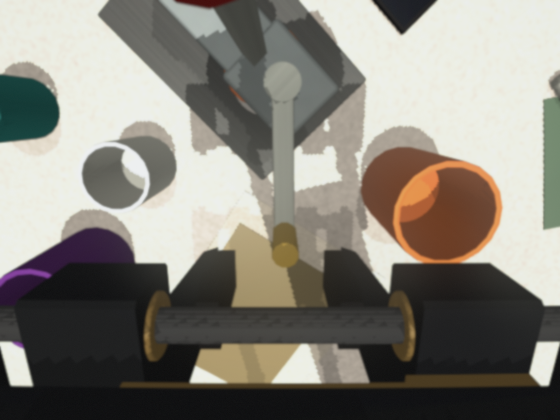

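```bash
python3 -c "
from h import *
W=load('w2'); o=-np.array(W['R']).T@W['t']; print(o)
go(461,-84.5,194,-2.09)
s=bot.read_state();M=Ro.from_quat(s['ee_rot']).as_matrix();print(M.T@(o-s['eef_pos']), M.T@(np.array([558.3,-118.2,325])-s['eef_pos']))
print(tri([(W,284.5,255),(load('w1'),321.3,231.9)]))
p=np.array([pt(W,u,v) for u in range(400,500) for v in range(160,262)]); print(np.percentile(p[:,2],[50,90,95,98]))
"
```

```text
[ 522.08889791 -115.65516428  383.19354024]
t 4.8 pos [462.3 -83.6 238.2] th -2.068 z [ 0.001  0.    -1.   ] F [-0.3  0.3 -0.5] w 39.8 q6 1.84
tool shift cm [-0.08  0.14  4.42]
turn deg [-0.1 -0.   1.2]
[  67.93178603   -0.5441876  -144.94681685] [100.92705554 -15.53758778 -86.71694162]
[460.4356735  -85.42150661 221.39588299]
[ 77.95160025 117.1994427  117.80540309 118.29545314]
```

Emit:
jog_arm(
  jaw=[-0.1,-0.1,-0.1,-0.1],
  linear=[
    [-0.05,0.1,1.5],
    [0,0,1.5],
    [0,0,1.2],
    [0,0,0],
  ],
  angular=[
    [0,0,1.3],
    [0,0,0],
    [0,0,0],
    [0,0,0],
  ],
)

```text
time_s: 5.13
eef_pos: [464.0, -83.8, 199.3]
ee_rot: [0.967, -0.256, 0.004, -0.001]
ft_force: [-1.0, -0.0, -0.1]
grip_width: 39.3
```

```bash
python3 -c "
from h import *
go(461,-84.5,194,-2.09)"
```

```text
t 5.1333 pos [464.  -83.8 199.3] th -2.088 z [ 0.009 -0.001 -1.   ] F [-1.  -0.  -0.1] w 39.3 q6 1.86
tool shift cm [-0.23  0.21  0.53]
turn deg [-0.2 -0.5  0.1]
```

Emit:
jog_arm(
  jaw=[-0.3,-1,-1,-1,-1,-1],
  linear=[
    [-0.5,0.15,-0.2],
    [0,0,0],
    [0,0,0],
    [0,0,0],
    [0,0,0],
    [0,0,0],
  ],
  angular=[
    [0,-0.5,0],
    [0,0,0],
    [0,0,0],
    [0,0,0],
    [0,0,0],
    [0,0,0],
  ],
  grip_force=8,
)

```text
time_s: 5.63
eef_pos: [458.3, -83.2, 203.4]
ee_rot: [0.967, -0.255, 0.0, -0.001]
ft_force: [-0.2, -1.4, -2.4]
grip_width: 13.7
```

```bash
cat >> h.py <<'E'
O=np.array([558.3,-118.2]); Y=0.27; PV=O-22*np.array([np.cos(Y),np.sin(Y)])
def lever():
    s=bot.read_state(); d=np.array(s['eef_pos'])[:2]-PV; a=np.arctan2(d[1],d[0])%(2*np.pi)
    print('lever by tcp',round(1.25*np.pi+Y-a,3),'R',np.linalg.norm(d).round(1),'want theta',round(a+np.pi/2-2*np.pi,3)); return a
E
python3 -c "
from h import *
go(461,-84.5,203,-2.05);lever()"
```

```text
t 5.6333 pos [458.3 -83.2 203.4] th -2.086 z [ 0.001  0.001 -1.   ] F [-0.2 -1.4 -2.4] w 13.7 q6 1.85
tool shift cm [ 0.3  -0.02  0.04]
turn deg [-0.1 -0.  -2.1]
lever by tcp 1.534 R 88.8 want theta -2.049
```

Emit:
jog_arm(
  jaw=[-1,-1,-1,-1],
  linear=[
    [0.02,0.47,0],
    [0.03,0.77,0],
    [0.03,0.77,0],
    [0.03,0.77,0],
  ],
  angular=[
    [0,0,-1.5],
    [0,0,-5],
    [0,0,-5],
    [0,0,-5],
  ],
)

```text
time_s: 5.97
eef_pos: [450.5, -103.9, 203.3]
ee_rot: [0.994, -0.108, 0.003, -0.007]
ft_force: [-0.0, 3.4, -1.0]
grip_width: 13.7
```

```bash
python3 -c "
from h import *
go(461,-84.5,203);lever()"
```

```text
t 5.9667 pos [ 450.5 -103.9  203.3] th -1.788 z [ 0.007  0.013 -1.   ] F [-0.   3.4 -1. ] w 13.7 q6 1.49
tool shift cm [ 0.61 -2.12  0.06]
lever by tcp 1.284 R 88.9 want theta -1.8
```

Emit:
jog_arm(
  jaw=[-1,-1,-1,-1,-1,-1,-1],
  linear=[
    [0.03,0.8,0],
    [0.04,0.85,0],
    [0.04,0.85,0],
    [0.04,0.85,0],
    [0.04,0.85,0],
    [0.04,0.85,0],
    [0.04,0.85,0],
  ],
  angular=[
    [0.5,0,-5],
    [0.3,0,-5],
    [0,0,-5],
    [0,0,-5],
    [0,0,-5],
    [0,0,-5],
    [0,0,-5],
  ],
)

```text
time_s: 6.55
eef_pos: [454.4, -157.7, 202.8]
ee_rot: [0.977, 0.211, 0.007, -0.019]
ft_force: [-1.6, 0.9, -0.3]
grip_width: 14.0
```

```bash
python3 -c "
from h import *
go(461,-84.5,203,-1.13);lever()"
```

```text
t 6.55 pos [ 454.4 -157.7  202.8] th -1.145 z [ 0.005  0.04  -0.999] F [-1.6  0.9 -0.3] w 14.0 q6 0.72
tool shift cm [ 3.62 -6.39  0.28]
turn deg [-2.  -1.2 -0.9]
lever by tcp 0.669 R 89.3 want theta -1.184
```

Emit:
jog_arm(
  jaw=[-1,-1,-1,-1,-1,-1],
  linear=[
    [0.04,0.8,0],
    [0.04,0.85,0],
    [0.04,0.85,0],
    [0.04,0.85,0],
    [0.04,0.85,0],
    [0.03,0.7,0],
  ],
  angular=[
    [-0.8,-0.4,-4],
    [-0.8,-0.4,-5],
    [-0.8,-0.4,-5],
    [-0.3,0,-5],
    [-0.3,0,-5],
    [-0.2,0,-4],
  ],
)

```text
time_s: 7.05
eef_pos: [483.3, -195.8, 203.2]
ee_rot: [0.892, 0.452, 0.003, 0.009]
ft_force: [-1.2, 0.7, -0.4]
grip_width: 13.5
```

```bash
python3 -c "
from h import *
go(461,-84.5,203,-0.62);lever()"
```

```text
t 7.05 pos [ 483.3 -195.8  203.2] th -0.632 z [ 0.013 -0.013 -1.   ] F [-1.2  0.7 -0.4] w 13.5 q6 0.21
tool shift cm [ 7.66 -8.37 -0.16]
turn deg [ 1.   0.2 -0.7]
lever by tcp 0.128 R 89.7 want theta -0.644
```

Emit:
jog_arm(
  jaw=[-1,-1,-1,-1],
  linear=[
    [0.04,0.45,0],
    [0.03,0.35,0],
    [0.02,0.25,0],
    [0,0.2,0],
  ],
  angular=[
    [0.4,0,-2.5],
    [0.3,0,-2.5],
    [0.3,0,-1.5],
    [0,0,-1],
  ],
)

```text
time_s: 7.38
eef_pos: [493.3, -202.3, 203.1]
ee_rot: [0.858, 0.514, -0.003, -0.001]
ft_force: [-6.4, 2.4, 1.1]
grip_width: 13.6
```

```bash
python3 -c "
from h import *
go(461,-84.5,203,-0.52);lever()"
```

```text
t 7.3833 pos [ 493.3 -202.3  203.1] th -0.492 z [-0.007 -0.001 -1.   ] F [-6.4  2.4  1.1] w 13.6 q6 0.06
tool shift cm [ 8.86 -8.41  0.02]
turn deg [-0.3  0.3  1.6]
lever by tcp -0.005 R 89.7 want theta -0.511
```

Force is rising at the calculated stop. I'll add one more small push to confirm.

Emit:
jog_arm(
  jaw=[-1,-1],
  linear=[
    [0,0.2,0],
    [0,0.3,0],
  ],
  angular=[
    [0,0,0],
    [0,0,0],
  ],
)

```text
time_s: 7.55
eef_pos: [493.4, -202.5, 202.5]
ee_rot: [0.858, 0.514, -0.007, -0.007]
ft_force: [-12.2, 4.7, 7.0]
grip_width: 13.4
```

```bash
python3 -c "
from h import *
go(461,-84.5,203,-0.52);lever()"
```

```text
t 7.55 pos [ 493.4 -202.5  202.5] th -0.492 z [-0.019  0.004 -1.   ] F [-12.2   4.7   7. ] w 13.4 q6 0.06
tool shift cm [ 8.88 -8.43  0.06]
turn deg [-1.1  0.3  1.6]
lever by tcp -0.007 R 89.8 want theta -0.508
```

Emit:
jog_arm(
  jaw=[0,0,0,0,0,0,0,0,0,0],
  linear=[
    [0,-0.1,0],
    [0,0,0],
    [0,0,0],
    [0,0,-2],
    [-0.1,0,-3],
    [0,0,-3],
    [0,0,-3],
    [0,0,-3],
    [0,0,-3],
    [0,0,0],
  ],
  angular=[
    [0,0,0],
    [0,0,0],
    [0,0,0],
    [-0.5,0,0],
    [-0.6,0,0],
    [0,0,0],
    [0,0,0],
    [0,0,0],
    [0,0,0],
    [0,0,0],
  ],
)

```text
time_s: 8.38
eef_pos: [494.5, -201.5, 379.9]
ee_rot: [0.858, 0.513, 0.001, 0.003]
ft_force: [0.4, -0.3, 0.1]
grip_width: 44.0
```

```bash
python3 -c "
from h import *
go(558,-118,375,-0.5);snap('top','t3');snap('scene','s3')
crop('t3',265,140,345,220,8,'t3c');crop('s3',200,150,310,300,5,'s3c')"
```

```text
t 8.3833 pos [ 494.5 -201.5  379.9] th -0.492 z [ 0.005 -0.004 -1.   ] F [ 0.4 -0.3  0.1] w 44.0 q6 0.06
tool shift cm [10.36  1.64  0.49]
turn deg [0.4 0.1 0.4]
```

View pics/t3c.png

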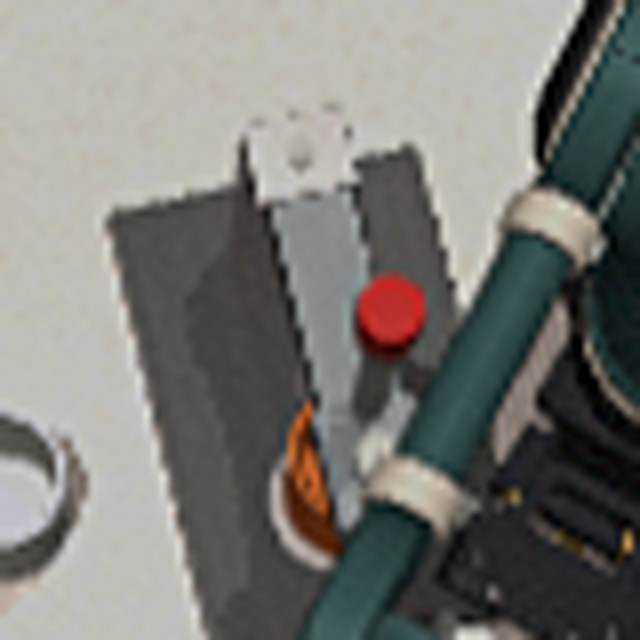

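View pics/s3c.png

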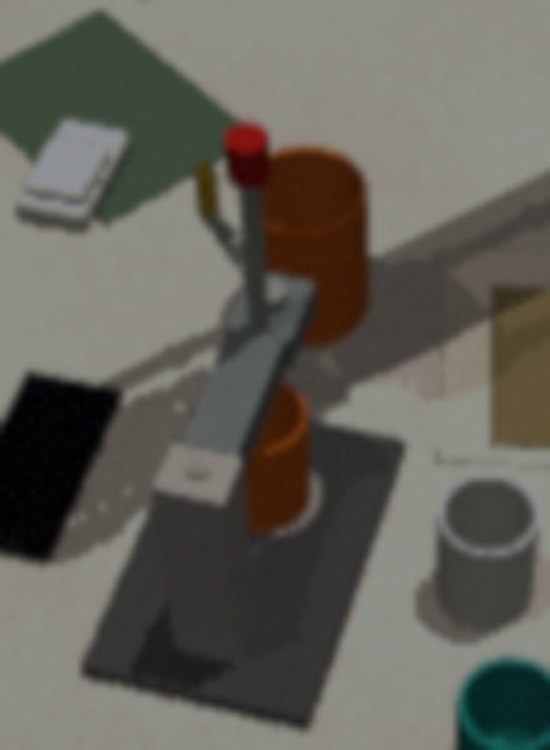

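Emit:
jog_arm(
  jaw=[0.3,0.3,0.3,0.3,0.3],
  linear=[
    [3.4,0.55,0.1],
    [3.4,0.55,0.1],
    [3.2,0.5,0.1],
    [0,0,0],
    [0,0,0],
  ],
  angular=[
    [0,0,0],
    [0,0,0],
    [0,0,0],
    [0,0,0],
    [0,0,0],
  ],
)

```text
time_s: 8.9
eef_pos: [554.0, -118.2, 362.0]
ee_rot: [0.859, 0.511, -0.004, -0.003]
ft_force: [-0.5, 0.2, 0.2]
grip_width: 57.1
```

```bash
python3 -c "
from h import *
go(558,-118,306,-0.5);snap('wrist','w4')
W=load('w4');print(proj(W,np.array([558,-118.3,340])))"
```

```text
t 8.9 pos [ 554.  -118.2  362. ] th -0.497 z [-0.01   0.001 -1.   ] F [-0.5  0.2  0.2] w 57.1 q6 0.24
tool shift cm [0.23 0.39 5.6 ]
turn deg [-0.5  0.2  0.2]
(np.float64(287.0885098875002), np.float64(248.07432648316885))
```

View pics/w4.png

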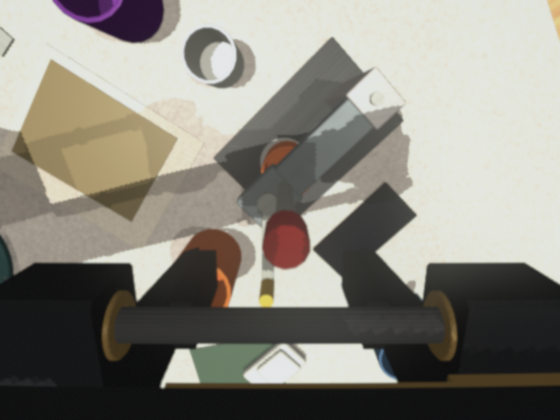

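Emit:
jog_arm(
  jaw=[0.3,0.3,0.3,0.3,0.3],
  linear=[
    [0.25,0.4,0],
    [0,0,1.5],
    [0,0,1.5],
    [0,0,1.5],
    [0,0,0.5],
  ],
  angular=[
    [-0.5,0,0],
    [0,0,0],
    [0,0,0],
    [0,0,0],
    [0,0,0],
  ],
)

```text
time_s: 9.37
eef_pos: [557.2, -121.7, 308.3]
ee_rot: [0.861, 0.509, -0.002, 0.001]
ft_force: [-0.6, -0.5, -1.1]
grip_width: 57.2
```

```bash
python3 -c "
from h import *
go(558,-118,306,-0.5)"
```

```text
t 9.3667 pos [ 557.2 -121.7  308.3] th -0.502 z [-0.002 -0.004 -1.   ] F [-0.6 -0.5 -1.1] w 57.2 q6 0.25
tool shift cm [ 0.36 -0.11  0.23]
turn deg [ 0.   0.3 -0.1]
```

Emit:
jog_arm(
  jaw=[0.3,0,-1,-1,-1,-1,-1,-1],
  linear=[
    [0.36,-0.1,0.15],
    [0,0,0],
    [0,0,0],
    [0,0,0],
    [0,0,0],
    [0,0,0],
    [0,0,0],
    [0,0,0],
  ],
  angular=[
    [0,0,0],
    [0,0,0],
    [0,0,0],
    [0,0,0],
    [0,0,0],
    [0,0,0],
    [0,0,0],
    [0,0,0],
  ],
  grip_force=15,
)

```text
time_s: 10.03
eef_pos: [556.9, -119.9, 307.3]
ee_rot: [0.861, 0.508, -0.002, 0.002]
ft_force: [-0.1, 0.1, -2.5]
grip_width: 25.2
```

```bash
python3 -c "
from h import *
go(558,-118,306,-0.5)"
```

```text
t 10.0333 pos [ 556.9 -119.9  307.3] th -0.506 z [-0.002 -0.005 -1.   ] F [-0.1  0.1 -2.5] w 25.2 q6 0.25
tool shift cm [0.22 0.   0.13]
turn deg [ 0.   0.3 -0.3]
```

Emit:
jog_arm(
  jaw=[-1,-1,-1,-1],
  linear=[
    [0,0,0.3],
    [0,0,0.3],
    [0,0,0.3],
    [0,0,0.3],
  ],
  angular=[
    [0,0,0],
    [0,0,0],
    [0,0,0],
    [0,0,0],
  ],
)

```text
time_s: 10.37
eef_pos: [557.0, -119.9, 297.7]
ee_rot: [0.861, 0.508, -0.001, 0.002]
ft_force: [-1.2, 0.8, 1.9]
grip_width: 25.3
```

```bash
python3 -c "
from h import *
go(557,-120,250,-0.5)"
```

```text
t 10.3667 pos [ 557.  -119.9  297.7] th -0.505 z [ 0.    -0.006 -1.   ] F [-1.2  0.8  1.9] w 25.3 q6 0.25
tool shift cm [ 0.02 -0.01  4.77]
turn deg [ 0.2  0.3 -0.3]
```

Emit:
jog_arm(
  jaw=[-1,-1,-1,-1,-1,-1,-1,-1],
  linear=[
    [0,0,0.5],
    [0,0,0.5],
    [0,0,0.5],
    [0,0,0.5],
    [0,0,0.5],
    [0,0,0.5],
    [0,0,0.5],
    [0,0,0],
  ],
  angular=[
    [0,0,0],
    [0,0,0],
    [0,0,0],
    [0,0,0],
    [0,0,0],
    [0,0,0],
    [0,0,0],
    [0,0,0],
  ],
)

```text
time_s: 11.03
eef_pos: [557.0, -120.0, 258.3]
ee_rot: [0.861, 0.508, -0.001, 0.002]
ft_force: [-1.5, -0.3, 0.5]
grip_width: 25.7
```

```bash
python3 -c "
from h import *
go(557,-120,250,-0.5)
snap('scene','s5');crop('s5',200,130,310,280,5,'s5c')"
```

```text
t 11.0333 pos [ 557.  -120.   258.3] th -0.505 z [ 0.    -0.005 -1.   ] F [-1.5 -0.3  0.5] w 25.7 q6 0.25
tool shift cm [0.   0.   0.83]
turn deg [ 0.2  0.3 -0.3]
```

View pics/s5c.png

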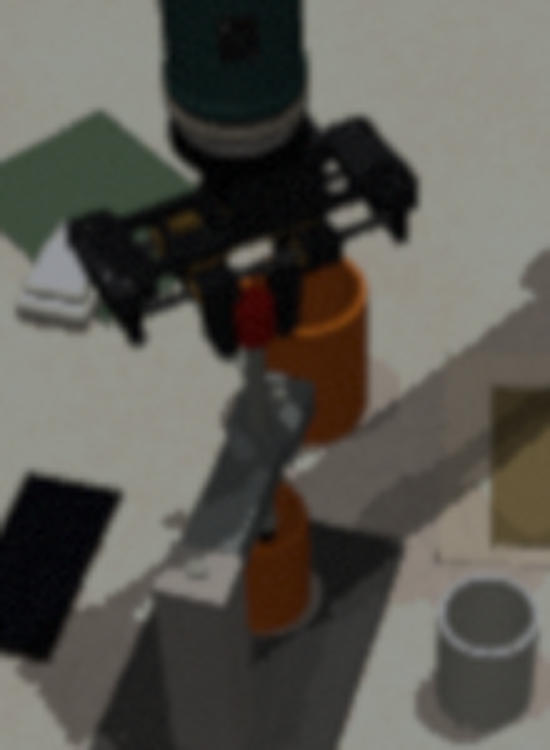

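```bash
python3 -c "
from h import *
W=load('w1')
x=np.array([np.cos(Y),np.sin(Y)]);y=np.array([-x[1],x[0]])
for v in range(104,164,5):
  print(v,[tuple(np.r_[(p[:2]-O)@x,(p[:2]-O)@y,p[2]].round(0).astype(int)) for p in (pt(W,u,v) for u in range(352,412,6))])
"
```

```text
104 [(np.int64(13), np.int64(39), np.int64(12)), (np.int64(16), np.int64(32), np.int64(12)), (np.int64(19), np.int64(26), np.int64(12)), (np.int64(22), np.int64(19), np.int64(12)), (np.int64(22), np.int64(19), np.int64(36)), (np.int64(21), np.int64(20), np.int64(63)), (np.int64(21), np.int64(20), np.int64(84)), (np.int64(22), np.int64(18), np.int64(96)), (np.int64(24), np.int64(13), np.int64(97)), (np.int64(26), np.int64(8), np.int64(96))]
109 [(np.int64(8), np.int64(36), np.int64(12)), (np.int64(11), np.int64(30), np.int64(13)), (np.int64(14), np.int64(25), np.int64(19)), (np.int64(14), np.int64(25), np.int64(47)), (np.int64(14), np.int64(25), np.int64(70)), (np.int64(14), np.int64(24), np.int64(90)), (np.int64(15), np.int64(21), np.int64(96)), (np.int64(27), np.int64(-6), np.int64(23)), (np.int64(28), np.int64(-8), np.int64(36)), (np.int64(28), np.int64(-7), np.int64(57))]
114 [(np.int64(3), np.int64(34), np.int64(12)), (np.int64(6), np.int64(27), np.int64(11)), (np.int64(7), np.int64(27), np.int64(41)), (np.int64(7), np.int64(26), np.int64(63)), (np.int64(8), np.int64(26), np.int6
[... 3604 characters left out ...]
np.int64(95)), (np.int64(-23), np.int64(-19), np.int64(20)), (np.int64(-23), np.int64(22), np.int64(160)), (np.int64(-21), np.int64(22), np.int64(173)), (np.int64(-19), np.int64(20), np.int64(179)), (np.int64(-17), np.int64(17), np.int64(181))]
159 [(np.int64(-44), np.int64(9), np.int64(13)), (np.int64(-41), np.int64(2), np.int64(12)), (np.int64(-38), np.int64(-4), np.int64(12)), (np.int64(-35), np.int64(-12), np.int64(10)), (np.int64(-31), np.int64(2), np.int64(74)), (np.int64(-28), np.int64(3), np.int64(97)), (np.int64(-26), np.int64(22), np.int64(165)), (np.int64(-24), np.int64(22), np.int64(177)), (np.int64(-22), np.int64(19), np.int64(179)), (np.int64(-21), np.int64(14), np.int64(179))]
```

The wrist depth image from earlier (w1) sees into the pot, and the inner bottom is at z ≈ 23.5 mm. That puts contact at a TCP height of about 207. I'll lower steadily to about 222, then take fine steps.

Emit:
jog_arm(
  jaw=[-1,-1,-1,-1],
  linear=[
    [0,0,0.4],
    [0,0,0.4],
    [0,0,0.4],
    [0,0,0.3],
  ],
  angular=[
    [0,0,0],
    [0,0,0],
    [0,0,0],
    [0,0,0],
  ],
)

```text
time_s: 11.42
eef_pos: [557.0, -119.9, 242.9]
ee_rot: [0.861, 0.508, -0.001, 0.002]
ft_force: [-1.3, 0.9, 2.9]
grip_width: 25.4
```

Emit:
jog_arm(
  jaw=[-1,-1,-1,-1],
  linear=[
    [0,0,0.4],
    [0,0,0.4],
    [0,0,0.4],
    [0,0,0.3],
  ],
  angular=[
    [0,0,0],
    [0,0,0],
    [0,0,0],
    [0,0,0],
  ],
)

```text
time_s: 11.75
eef_pos: [557.0, -119.9, 226.7]
ee_rot: [0.861, 0.508, -0.001, 0.002]
ft_force: [-2.6, 0.5, 2.4]
grip_width: 25.3
```

Emit:
jog_arm(
  jaw=[-1,-1],
  linear=[
    [0,0,0.2],
    [0,0,0.2],
  ],
  angular=[
    [0,0,0],
    [0,0,0],
  ],
)

```text
time_s: 11.92
eef_pos: [557.0, -119.9, 221.8]
ee_rot: [0.861, 0.508, -0.001, 0.002]
ft_force: [-2.4, 0.5, 3.0]
grip_width: 25.6
```

```bash
python3 -c "
from h import *
go(557,-120,207,-0.5)"
```

```text
t 11.9167 pos [ 557.  -119.9  221.8] th -0.505 z [ 0.    -0.005 -1.   ] F [-2.4  0.5  3. ] w 25.6 q6 0.25
tool shift cm [ 0.   -0.    1.48]
turn deg [ 0.2  0.2 -0.3]
```

Emit:
jog_arm(
  jaw=[-1,-1,-1],
  linear=[
    [0,0,0.15],
    [0,0,0.15],
    [0,0,0.15],
  ],
  angular=[
    [0,0,0],
    [0,0,0],
    [0,0,0],
  ],
)

```text
time_s: 12.17
eef_pos: [557.0, -119.9, 216.7]
ee_rot: [0.861, 0.508, -0.001, 0.002]
ft_force: [-2.0, 1.0, 3.3]
grip_width: 25.7
```

Emit:
jog_arm(
  jaw=[-1,-1],
  linear=[
    [0,0,0.1],
    [0,0,0.1],
  ],
  angular=[
    [0,0,0],
    [0,0,0],
  ],
)

```text
time_s: 12.33
eef_pos: [557.0, -120.0, 214.5]
ee_rot: [0.861, 0.508, -0.001, 0.002]
ft_force: [-1.6, 1.1, 2.1]
grip_width: 25.1
```

Emit:
jog_arm(
  jaw=[-1,-1],
  linear=[
    [0,0,0.1],
    [0,0,0.1],
  ],
  angular=[
    [0,0,0],
    [0,0,0],
  ],
)

```text
time_s: 12.5
eef_pos: [557.0, -119.9, 212.4]
ee_rot: [0.861, 0.508, -0.001, 0.002]
ft_force: [-2.7, 0.9, 3.1]
grip_width: 25.6
```

Emit:
jog_arm(
  jaw=[-1],
  linear=[
    [0,0,0.1],
  ],
  angular=[
    [0,0,0],
  ],
)

```text
time_s: 12.58
eef_pos: [557.0, -119.9, 211.3]
ee_rot: [0.861, 0.508, -0.001, 0.002]
ft_force: [-1.9, 0.5, 3.1]
grip_width: 25.6
```

Emit:
jog_arm(
  jaw=[-1],
  linear=[
    [0,0,0.1],
  ],
  angular=[
    [0,0,0],
  ],
)

```text
time_s: 12.67
eef_pos: [557.0, -119.9, 210.3]
ee_rot: [0.861, 0.508, -0.001, 0.002]
ft_force: [-1.8, 1.2, 2.7]
grip_width: 25.4
```

Emit:
jog_arm(
  jaw=[-1],
  linear=[
    [0,0,0.07],
  ],
  angular=[
    [0,0,0],
  ],
)

```text
time_s: 12.75
eef_pos: [557.0, -119.9, 209.4]
ee_rot: [0.861, 0.508, -0.001, 0.002]
ft_force: [-2.1, 0.2, 2.4]
grip_width: 25.2
```

Emit:
jog_arm(
  jaw=[-1],
  linear=[
    [0,0,0.07],
  ],
  angular=[
    [0,0,0],
  ],
)

```text
time_s: 12.83
eef_pos: [557.0, -119.9, 208.8]
ee_rot: [0.861, 0.508, -0.001, 0.002]
ft_force: [-2.8, 1.3, 6.1]
grip_width: 25.3
```

Emit:
jog_arm(
  jaw=[-1],
  linear=[
    [0,0,0],
  ],
  angular=[
    [0,0,0],
  ],
)

```text
time_s: 12.92
eef_pos: [557.0, -119.9, 208.7]
ee_rot: [0.861, 0.508, -0.001, 0.002]
ft_force: [-0.8, 1.8, 2.1]
grip_width: 25.4
```

Emit:
jog_arm(
  jaw=[-1],
  linear=[
    [0,0,0],
  ],
  angular=[
    [0,0,0],
  ],
)

```text
time_s: 13.0
eef_pos: [557.0, -119.9, 208.7]
ee_rot: [0.861, 0.508, -0.001, 0.002]
ft_force: [-2.0, 0.8, 3.2]
grip_width: 25.4
```

Emit:
jog_arm(
  jaw=[-1],
  linear=[
    [0,0,0.06],
  ],
  angular=[
    [0,0,0],
  ],
)

```text
time_s: 13.08
eef_pos: [557.0, -119.9, 208.4]
ee_rot: [0.861, 0.508, -0.001, 0.002]
ft_force: [-3.5, 0.6, 5.7]
grip_width: 25.4
```

```bash
python3 -c "
from h import *
go(557,-120,207,-0.5)
snap('scene','s6');go(557,-120,207,-0.5);crop('s6',200,130,310,280,5,'s6c')"
```

```text
t 13.0833 pos [ 557.  -119.9  208.4] th -0.505 z [ 0.    -0.005 -1.   ] F [-3.5  0.6  5.7] w 25.4 q6 0.25
tool shift cm [-0.    0.    0.14]
turn deg [ 0.2  0.2 -0.3]
t 13.1333 pos [ 557.  -120.   208.4] th -0.505 z [ 0.    -0.005 -1.   ] F [-2.4  0.9  4.5] w 25.6 q6 0.25
tool shift cm [-0.    0.    0.14]
turn deg [ 0.2  0.2 -0.3]
```

Emit:
jog_arm(
  jaw=[-1],
  linear=[
    [0,0,0.06],
  ],
  angular=[
    [0,0,0],
  ],
)

```text
time_s: 13.22
eef_pos: [557.1, -119.9, 208.4]
ee_rot: [0.861, 0.508, -0.001, 0.002]
ft_force: [-4.6, 1.5, 6.1]
grip_width: 25.3
```

```bash
python3 -c "
from h import *
for i in range(3): go(557,-120,207,-0.5); bot.read_camera('top')"
```

```text
t 13.2167 pos [ 557.1 -119.9  208.4] th -0.505 z [ 0.001 -0.005 -1.   ] F [-4.6  1.5  6.1] w 25.3 q6 0.25
tool shift cm [-0.01 -0.    0.14]
turn deg [ 0.2  0.2 -0.3]
t 13.2667 pos [ 557.  -120.   208.4] th -0.505 z [ 0.001 -0.005 -1.   ] F [-3.7  1.4  6.3] w 25.5 q6 0.25
tool shift cm [-0.01 -0.    0.14]
turn deg [ 0.2  0.2 -0.3]
t 13.3167 pos [ 557.1 -119.9  208.4] th -0.505 z [ 0.001 -0.005 -1.   ] F [-3.9  0.6  5.5] w 25.1 q6 0.25
tool shift cm [-0.01 -0.    0.14]
turn deg [ 0.2  0.2 -0.3]
```

Emit:
jog_arm(
  jaw=[0.3,0.3,0.3,0.3,0.3,0.3,0.3,0.3,0.3],
  linear=[
    [0,0,0],
    [0,0,0],
    [0,0,0],
    [0,0,0],
    [0,0,0],
    [0,0,-1.5],
    [0,0,-2.5],
    [0,0,-2.5],
    [0,0,0],
  ],
  angular=[
    [0,0,0],
    [0,0,0],
    [0,0,0],
    [0,0,0],
    [0,0,0],
    [0,0,0],
    [0,0,0],
    [0,0,0],
    [0,0,0],
  ],
)

```text
time_s: 14.12
eef_pos: [556.2, -119.9, 270.1]
ee_rot: [0.861, 0.508, -0.003, 0.001]
ft_force: [1.9, 0.2, 0.5]
grip_width: 57.4
```

```bash
python3 -c "
from h import *
go(493.4,-202.3,270,-0.5)
snap('wrist','w7')"
```

```text
t 14.1167 pos [ 556.2 -119.9  270.1] th -0.505 z [-0.004 -0.005 -1.   ] F [1.9 0.2 0.5] w 57.4 q6 0.25
tool shift cm [-10.25  -1.51   0.07]
turn deg [-0.1  0.3 -0.3]
```

View pics/w7.png

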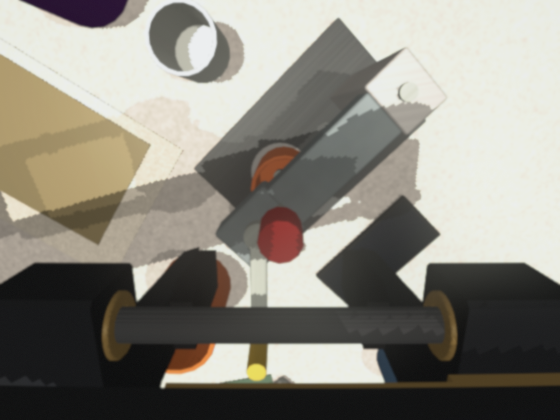

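```bash
python3 -c "
from h import *
W=load('w7')
for u,v in [(282,240),(278,245),(288,250),(257,372)]: print(pt(W,u,v).round(1))"
```

```text
[ 558.6 -118.   239.2]
[ 555.6 -119.   240.4]
[ 558.9 -124.2  240.4]
[ 495.6 -198.   222.4]
```

Emit:
jog_arm(
  jaw=[0,0,0,0,0],
  linear=[
    [-3.4,-0.5,0],
    [-3.4,-0.5,0],
    [-3,-0.45,0],
    [0,0,0],
    [0,0,0],
  ],
  angular=[
    [0,0,0],
    [0,0,0],
    [0,0,0],
    [0,0,0],
    [0,0,0],
  ],
)

```text
time_s: 14.58
eef_pos: [492.4, -199.2, 262.0]
ee_rot: [0.86, 0.51, -0.005, -0.002]
ft_force: [0.4, -0.5, -0.3]
grip_width: 44.2
```

```bash
python3 -c "
from h import *
go(493.4,-202.3,203,-0.51)
snap('wrist','w8');print(proj(load('w8'),np.r_[PV+85*np.array([np.cos(1.25*np.pi+Y),np.sin(1.25*np.pi+Y)]),222]))"
```

```text
t 14.5833 pos [ 492.4 -199.2  262. ] th -0.501 z [-0.011 -0.002 -1.   ] F [ 0.4 -0.5 -0.3] w 44.2 q6 0.08
tool shift cm [-0.18  0.29  5.9 ]
turn deg [-0.5  0.4  0.5]
(np.float64(283.79577483116753), np.float64(234.91233386298248))
```

View pics/w8.png

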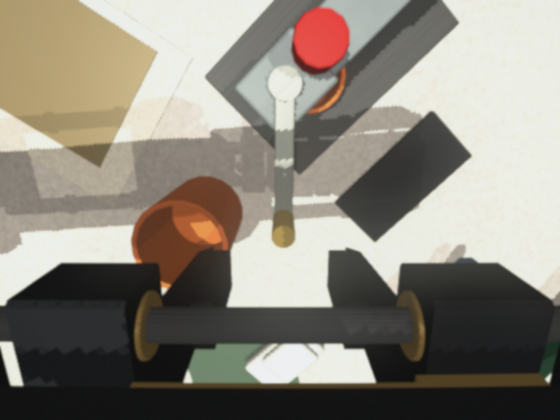

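Emit:
jog_arm(
  jaw=[0,0,0,0,-0.3,-1,-1,-1,-1],
  linear=[
    [-0.2,0.3,1.5],
    [0,0,1.5],
    [0,0,1.5],
    [0,0,0.6],
    [0,0,0],
    [0,0,0],
    [0,0,0],
    [0,0,0],
    [0,0,0],
  ],
  angular=[
    [-0.4,0.2,0],
    [0,0,0],
    [0,0,0],
    [0,0,0],
    [0,0,0],
    [0,0,0],
    [0,0,0],
    [0,0,0],
    [0,0,0],
  ],
  grip_force=8,
)

```text
time_s: 15.38
eef_pos: [496.2, -196.6, 206.6]
ee_rot: [0.859, 0.512, -0.002, -0.003]
ft_force: [-4.8, 1.4, 0.1]
grip_width: 13.8
```

```bash
python3 -c "
from h import *
go(493.4,-202.3,203,-0.51);lever()"
```

```text
t 15.3833 pos [ 496.2 -196.6  206.6] th -0.495 z [-0.007  0.002 -1.   ] F [-4.8  1.4  0.1] w 13.8 q6 0.07
tool shift cm [-0.63  0.02  0.36]
turn deg [-0.4  0.1  0.9]
lever by tcp -0.002 R 83.3 want theta -0.513
```

Emit:
jog_arm(
  jaw=[-1,-1,-1,-1,-1],
  linear=[
    [0.02,-0.5,0],
    [0.03,-0.78,0],
    [0.03,-0.78,0],
    [0.03,-0.78,0],
    [0.03,-0.78,0],
  ],
  angular=[
    [0,0,2],
    [0,0,5],
    [0,0,5],
    [0,0,5],
    [0,0,5],
  ],
)

```text
time_s: 15.8
eef_pos: [470.6, -174.3, 206.9]
ee_rot: [0.944, 0.331, 0.0, -0.0]
ft_force: [2.9, -0.0, -5.4]
grip_width: 13.2
```

```bash
python3 -c "
from h import *
a=lever();go(493.4,-202.3,203,a+np.pi/2)"
```

```text
lever by tcp 0.408 R 83.3 want theta -0.924
t 15.8 pos [ 470.6 -174.3  206.9] th -0.896 z [-0.     0.001 -1.   ] F [ 2.9 -0.  -5.4] w 13.2 q6 0.49
tool shift cm [0.03 3.61 0.39]
turn deg [-0.  -0.   1.6]
```

Emit:
jog_arm(
  jaw=[-1,-1,-1,-1,-1,-1],
  linear=[
    [0.03,-0.7,0.03],
    [0.03,-0.78,0.03],
    [0.03,-0.78,0],
    [0.03,-0.78,0],
    [0.03,-0.78,0],
    [0.03,-0.78,0],
  ],
  angular=[
    [0,0,5.5],
    [0,0,5.5],
    [0,0,5],
    [0,0,5],
    [0,0,5],
    [0,0,5],
  ],
)

```text
time_s: 16.3
eef_pos: [454.7, -132.1, 206.9]
ee_rot: [0.999, 0.052, 0.004, 0.002]
ft_force: [1.7, -2.8, -5.7]
grip_width: 13.5
```

```bash
python3 -c "
from h import *
a=lever();go(493.4,-202.3,203,a+np.pi/2)"
```

```text
lever by tcp 0.958 R 82.8 want theta -1.473
t 16.3 pos [ 454.7 -132.1  206.9] th -1.467 z [ 0.008 -0.003 -1.   ] F [ 1.7 -2.8 -5.7] w 13.5 q6 1.13
tool shift cm [3.12 7.38 0.45]
turn deg [ 0.2 -0.5  0.4]
```

Emit:
jog_arm(
  jaw=[-1,-1,-1,-1,-1,-1],
  linear=[
    [0.03,-0.7,0.03],
    [0.03,-0.78,0.03],
    [0.03,-0.78,0],
    [0.03,-0.78,0],
    [0.03,-0.78,0],
    [0.02,-0.5,0],
  ],
  angular=[
    [0,-0.3,5],
    [0,-0.2,5],
    [0,0,5],
    [0,0,5],
    [0,0,5],
    [0,0,4],
  ],
)

```text
time_s: 16.8
eef_pos: [460.7, -94.3, 207.1]
ee_rot: [0.977, -0.212, 0.003, 0.009]
ft_force: [-1.6, -5.4, -2.5]
grip_width: 13.4
```

```bash
python3 -c "
from h import *
a=lever();go(493.4,-202.3,203,a+np.pi/2)"
```

```text
lever by tcp 1.427 R 82.0 want theta -1.943
t 16.8 pos [460.7 -94.3 207.1] th -1.999 z [ 0.002 -0.018 -1.   ] F [-1.6 -5.4 -2.5] w 13.4 q6 1.76
tool shift cm [7.45 8.46 0.61]
turn deg [ 0.9 -0.5 -3.2]
```

Emit:
jog_arm(
  jaw=[-1,-1,-1],
  linear=[
    [0.02,-0.45,0],
    [0.02,-0.4,0],
    [0,-0.3,0],
  ],
  angular=[
    [0.4,0,1.5],
    [0.4,0,1.5],
    [0,0,1],
  ],
)

```text
time_s: 17.05
eef_pos: [464.2, -86.8, 207.0]
ee_rot: [0.969, -0.248, 0.004, 0.006]
ft_force: [-2.6, -5.5, -2.4]
grip_width: 13.6
```

```bash
python3 -c "
from h import *
a=lever();go(493.4,-202.3,203,a+np.pi/2)"
```

```text
lever by tcp 1.528 R 81.8 want theta -2.043
t 17.05 pos [464.2 -86.8 207. ] th -2.073 z [ 0.004 -0.014 -1.   ] F [-2.6 -5.5 -2.4] w 13.6 q6 1.85
tool shift cm [8.11 8.72 0.57]
turn deg [ 0.6 -0.6 -1.7]
```

Emit:
jog_arm(
  jaw=[-1,-1],
  linear=[
    [0.02,-0.3,0],
    [0,-0.3,0],
  ],
  angular=[
    [0.3,0,0.5],
    [0,0,0.5],
  ],
)

```text
time_s: 17.22
eef_pos: [465.1, -85.0, 206.9]
ee_rot: [0.966, -0.257, 0.003, 0.008]
ft_force: [-5.3, -10.8, -2.3]
grip_width: 13.1
```

```bash
python3 -c "
from h import *
a=lever();go(493.4,-202.3,203,a+np.pi/2)"
```

```text
lever by tcp 1.553 R 81.9 want theta -2.068
t 17.2167 pos [465.1 -85.  206.9] th -2.09 z [ 0.002 -0.017 -1.   ] F [ -5.3 -10.8  -2.3] w 13.1 q6 1.87
tool shift cm [8.27 8.77 0.59]
turn deg [ 0.8 -0.6 -1.3]
```

Emit:
jog_arm(
  jaw=[-1,-1],
  linear=[
    [0,-0.3,0],
    [0,-0.4,0],
  ],
  angular=[
    [0.5,0,0],
    [0,0,0],
  ],
)

```text
time_s: 17.38
eef_pos: [465.2, -84.8, 206.9]
ee_rot: [0.967, -0.256, 0.002, 0.011]
ft_force: [-6.6, -13.0, -0.4]
grip_width: 13.8
```

```bash
python3 -c "
from h import *
a=lever();go(493.4,-202.3,203,a+np.pi/2)"
```

```text
lever by tcp 1.555 R 81.9 want theta -2.07
t 17.3833 pos [465.2 -84.8 206.9] th -2.089 z [-0.001 -0.022 -1.   ] F [ -6.6 -13.   -0.4] w 13.8 q6 1.88
tool shift cm [8.26 8.8  0.64]
turn deg [ 1.1 -0.5 -1. ]
```

Emit:
jog_arm(
  jaw=[0,0,0,0,0,0,0,0,0,0],
  linear=[
    [0,0,0],
    [0,0,0],
    [0,0,0],
    [0,0,-1],
    [0,0,-2.5],
    [0,0,-3],
    [0,0,-3],
    [-3,0,-3],
    [-3,0,0],
    [-2,0,0],
  ],
  angular=[
    [0,0,0],
    [0,0,0],
    [0,0,0],
    [0,0,0],
    [0,0,0],
    [0.5,0,0],
    [0.5,0,0],
    [0,0,0],
    [0,0,0],
    [0,0,0],
  ],
)

```text
time_s: 18.22
eef_pos: [398.4, -43.3, 342.5]
ee_rot: [0.966, -0.257, 0.008, 0.001]
ft_force: [-0.2, -0.3, -0.4]
grip_width: 43.9
```

```bash
python3 -c "
from h import *
go(400,-50,330)
for n in ('scene','top','wrist'): snap(n,n+'9')
crop('top9',265,140,345,220,8,'t9c');crop('scene9',200,150,310,300,5,'s9c')"
```

```text
t 18.2167 pos [398.4 -43.3 342.5] th -2.091 z [ 0.015 -0.005 -1.   ] F [-0.2 -0.3 -0.4] w 43.9 q6 1.92
tool shift cm [0.45 0.5  1.26]
```

View pics/t9c.png

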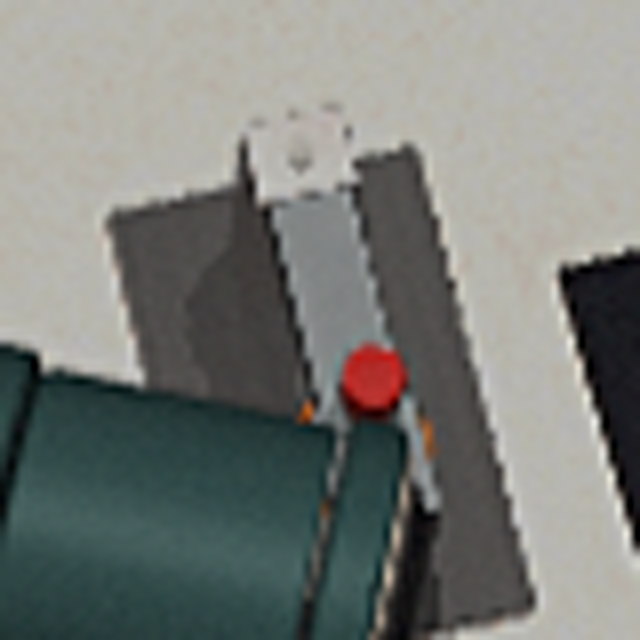

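View pics/s9c.png

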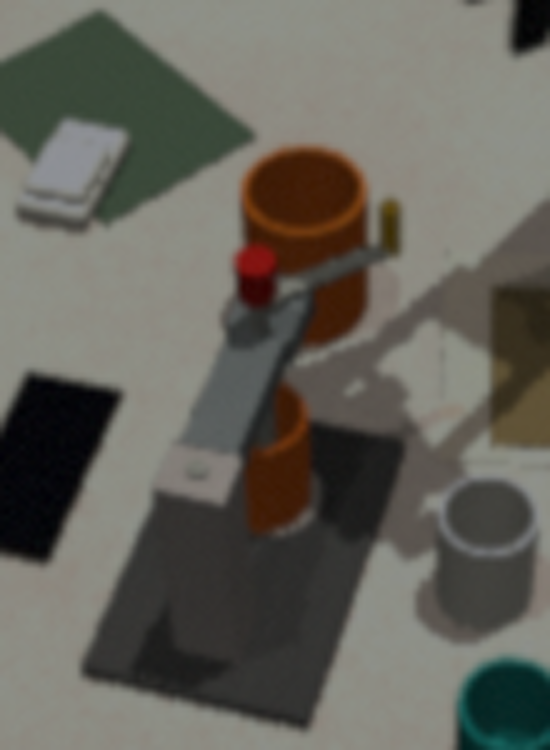

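View pics/wrist9.png

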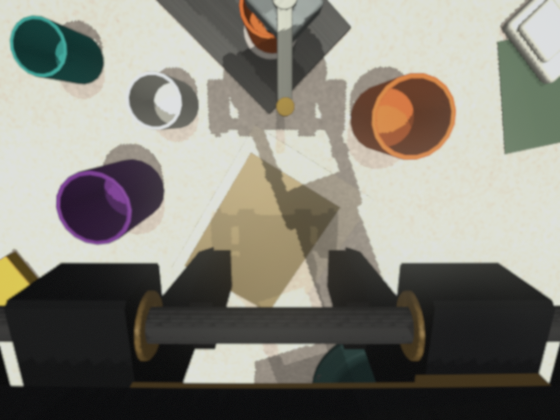

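```bash
python3 -c "
from h import *
T=load('top9');S=load('scene9');W=load('wrist9')
t=lambda x,y:(T,(x+.5)/8-.5+265,(y+.5)/8-.5+140)
s=lambda x,y:(S,(x+.5)/5-.5+200,(y+.5)/5-.5+150)
print('knobtop',tri([t(374,372),s(257,257)]),pt(*t(374,372)))
p=tri([(W,285.5,105.5),s(391,203)]);q=pt(W,285,105)
for P in (p,q):
  d=P[:2]-PV; print(P,1.25*np.pi+Y-np.arctan2(d[1],d[0]),np.linalg.norm(d))
a=cv2.imread('pics/scene0.png').astype(int);b=cv2.imread('pics/scene9.png').astype(int)
m=(np.abs(a-b).sum(2)>60).astype('uint8');cv2.imwrite('pics/diff.png',m*255)
"
```

```text
knobtop [ 557.71438303 -117.2575847   246.34592966] [ 559.64681273 -118.74962065  241.53548071]
[461.75223232 -82.89881539 226.82498459] 1.5554821821974967 85.85889232021769
[462.85884969 -83.7930482  222.16362401] 1.5524735733137578 84.45938706734786
```

View pics/diff.png

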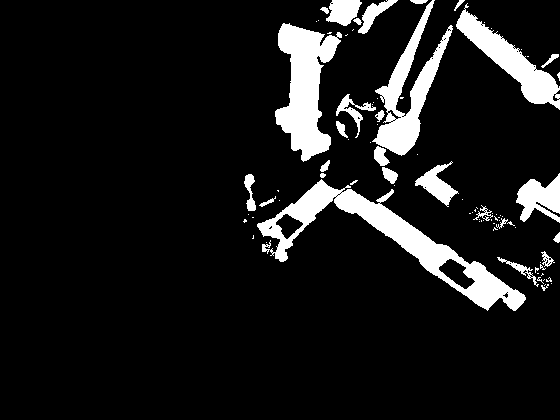

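```bash
python3 -c "
from h import *
def top(f,lo,hi):
  T=load(f);im=T['im'].astype(int);R=(im[...,0]>110)&(im[...,1]<60)&(im[...,2]<60)
  P=np.array([pt(T,u,v) for v,u in zip(*np.nonzero(R))]);P=P[(np.hypot(P[:,0]-558,P[:,1]+118)<14)&(P[:,2]>lo)&(P[:,2]<hi)]
  print(f,len(P),P.mean(0).round(1),np.percentile(P[:,2],[10,50,75,90]).round(1))
top('top0',325,360);top('t3',325,360);top('top9',225,262)
top('w4',325,360);top('w7',225,262);top('w8',225,262);top('wrist9',225,262)
"
```

```text
top0 51 [ 556.9 -119.1  340.3] [337.7 340.5 342.  342.7]
t3 52 [ 556.9 -119.   339.8] [336.8 339.7 341.1 342.8]
top9 44 [ 557.1 -119.   240.8] [237.6 240.7 242.6 244.2]
w4 352 [ 554.  -112.   338.4] [337.4 338.4 338.9 339.3]
w7 340 [ 554.9 -111.2  239.5] [238.6 239.5 240.  240.4]
w8 115 [ 548.6 -124.9  236.6] [233.2 237.3 238.2 238.8]Traceback (most recent call last):
  File "<string>", line 8, in <module>
    top('w4',325,360);top('w7',225,262);top('w8',225,262);top('wrist9',225,262)
                                                          ~~~^^^^^^^^^^^^^^^^^^
  File "<string>", line 5, in top
    P=np.array([pt(T,u,v) for v,u in zip(*np.nonzero(R))]);P=P[(np.hypot(P[:,0]-558,P[:,1]+118)<14)&(P[:,2]>lo)&(P[:,2]<hi)]
                                                                         ~^^^^^
IndexError: too many indices for array: array is 1-dimensional, but 2 were indexed
```

```bash
python3 -c "
from h import *
print(bot.job_done())"
```

```text
the job is handed in; nothing more can be done
None
```

The job is handed in at about 18.4 s of robot time. I swung the lever open to its stop, lowered the probe by the red knob onto the pot's bottom, swung the lever back to its locked stop and let go.

- **Probe:** The wrist force rose from about 2.7 N (sliding friction) to about 6 N at contact, and the descent stopped there. That leaves roughly 3 N on the pot. The drop was 98.9 mm by the tool position, 98.9 mm by the wrist camera and about 99.3 mm by the top camera. The foot is therefore at about 23 mm, and the wrist depth image put the pot's bottom at about 23.5 mm.
- **Lever:** I felt both stops; the lever stopped moving as the force rose to about 13–15 N. The final angle measures about 1.555 rad in the pictures, slightly under the nominal 1.571, which I put down to camera error.
- **Surroundings:** Before-and-after scene pictures show changes only at the knob, the lever, the arm and the arm's shadow. The pot and the other things on the desk had not visibly moved. The arm was clear of everything when I handed in.
- **Check that disagreed:** A rough two-view fix of the knob's top gave about 246 mm, while the depth readings gave about 240 mm. I trusted the depth readings because they match the tool's travel.

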